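# Find the snug gap with a spacer blade

### The arm

A 7-joint arm with a two-finger parallel gripper is mounted at the origin on a cart in front of the work surface, level with it; the furniture and walls round the work are solid. World frame = base frame: x ahead of the robot, y to its left, z up, the work surface at z = 0. Lengths are in m, angles in degrees, forces in N, time in s.
With the tool pointing down it reaches from about 0.4 to 0.85 m from the base axis. Payload 4.4 kg.
Tool frame: the origin (TCP) lies midway between the tips of the shut fingers; the grasp point (between the pads) lies robot.tcp_to_grasp behind it (robot.tcp_to_grasp is the distance from the TCP to the grasp point, in m); z points along the fingers, y is the direction in which the jaws open and shut (so a half turn about z gives the same grasp; the last joint's range is limited). The gripper opens to 94 mm and grips with 3 to 60 N. Pads are 16 mm wide; open, the fingers measure 119 mm over their backs; the gripper's body (75 mm by 177 mm) begins 78 mm behind the grasp point.
Start: joints at [-73.614, 36.005, 2.206, 86.941, -1.547, 57.084, -1.146], TCP at [0.224, 0.61, 0.205] pointing down, gripper open.
Joint ranges: [-175.42, 175.42], [-21.48, 121.26], [-71.46, 75.88], [10.55, 141.38], [-63.04, 243.04], [13.31, 113.54], [-168.57, 168.57]. Speed limits (degrees/s): [147.25, 147.25, 180, 180, 180, 180, 180].

### API

Orientations are given as a 3x3 rotation matrix whose columns are the frame's x, y, z axes.
In Python, from station import robot gives the robot as it stands.
- The arm moves only by the tool play_rows, never from a script. Its argument "increments" is a list that holds one entry, the list of rows, each a list of 7 numbers: the shift along the world's x, y, z in cm, then the turn, a rotation vector about the world's x, y, z in rad, then the closure in counts, from 0 (fully open) to 255 (shut). In form: [[[tx, ty, tz, wx, wy, wz, gripper], ...]]. A call has 1 to 12 rows; each row is the pose to reach, as a shift and turn from the pose commanded when the call began; what a row does not reach only later rows make up. A row lasts 1/10 s, in which the tool goes at most 50 mm and 8.59 degrees, less where a joint would pass 70% of its speed; a pose out of reach is approached as far as the arm can. A call with a gripper value outside its range is refused whole. The fingers move at their own pace and stop on an object; "newtons" is the grip in N (left out, the last holds). Time passes only in rows, so rows that repeat a pose let the fingers close. It gives the time, the measured TCP pose, the force and the opening at its end, in the units of the state.
- robot.sense(): the state, without advancing time (a new reading comes with each control period).
- robot.grab_frame(name): name is "side" or "top" or "wrist"; returns the picture (480x640x3 uint8, red, green, blue); there is no depth.
- robot.get_calibration(name): a dict with "camera_matrix" (3x3 intrinsics, pixels), "R" (3x3) and "t" (3): a world point X has camera coordinates R X + t. Camera axes: x right, y down, z forward; pixel columns grow to the right and rows downward; lengths in m; the calibration is good to about 2 mm. A picture is of the moment at which its call begins: read the wrist's pose just before it. get_calibration takes no time and is no camera call; for the wrist camera it gives the pose at the moment of the call.
- robot.hand_in(): hands the job in, once; it reports no verdict.
The state is a dict: "time_s": time; "joint_positions": joint angles; "joint_vel": joint speeds; "joint_efforts": joint torques, N m; "tcp_pos": TCP position; "tool_rot": TCP orientation; "force": force on the tool from outside, world axes, zero at the start; "wrist_torque": the same for the moment, N m; "grip_width": finger opening in m.
Only numpy, scipy, OpenCV 4.12 (cv2) and the standard library are available. Lean on these libraries where they do the work, as an engineer would, in place of code of your own. Each camera call takes 0.05 s, during which the arm holds its last target. There are 200 camera calls.

### The job

One of the three gaps in the mask-gap fixture is set for the spacer blade, so that the blade slides in against a light, even drag; of the others, one is slack and one is blocked part-way, and all three look alike. Pick up the blade by its blue grip, find the snug gap by feel, slide the blade fully home in it and let go, leaving the other things on the bench where they are.

Things in the scene. Friction and masses are not known exactly. Their poses are not given: they have to be found in the camera images.
- blade: Loose spacer blade, about 80 g, lying flat: steel, 22 wide, 5 thick, with an upright blue grip. Origin on the underside below the grip; x along the blade to its tip, z up. Grip 26 along x, 12 wide (y), z 5 to 49, black cap 28 x 14 up to z 52. Tip 76 ahead of the origin; a cross guard 40 wide, 14 high has its front face 18 ahead of it, so 58 of blade stands beyond the guard
- blade_grip (a point): Middle of the blue grip, 32 above the blade's underside: a good place to hold, fingers closing across its 12 mm width (the blade's y)
- blade_tip (a point): Middle of the blade's tip edge at its underside, 76 ahead of the blade's origin. The last 18 before it taper from above, from 5 down to 2.2 thick
- fixture: Mask-gap fixture, fixed. Grey bridge 190 wide, 86 deep, top 45 high (adjusters on it to 58), on an aluminium base 14 thick standing out 40 in front as an apron. Origin at worktop height below the middle of the bridge's front face; x points into the gaps, away from the robot, y left. Three level gaps in the front face: 30 wide, from 14 (apron top) to 23 above worktop, 86 deep, centres 58 apart
- gap1_mouth (a point): Mouth of the left (+y) gap: middle of its width, at its floor, in the front face of the bridge; 14 above the worktop. In each gap a white pressure pad hangs from the roof, 26 in, to 2.5 above the floor. All look alike; which is which changes every time. A blade carried level about 1 above the floor touches nothing before the pad
- gap1_home (a point): Inside the left (+y) gap, 58 straight in from its mouth, at its floor: where the blade's tip is when the blade is fully home, with its guard against the front face
- gap2_mouth (a point): Mouth of the middle gap: middle of its width, at its floor, in the front face of the bridge; 14 above the worktop. In whichever of the three gaps is the snug one, a sprung pad is met with the tip 20 to 26 in, rides up on the taper, then presses the blade down with about 5 N; the blade drags with about 2.5 to 9 N all the way home
- gap2_home (a point): Inside the middle gap, 58 straight in from its mouth, at its floor: where the blade's tip is when the blade is fully home, with its guard against the front face
- gap3_mouth (a point): Mouth of the right (-y) gap: middle of its width, at its floor, in the front face of the bridge; 14 above the worktop. In whichever of the three is the slack one, a limp pad lifts with well under 1 N; in whichever is the blocked one, a stuck pad stops the blade dead with its tip about 20 in
- gap3_home (a point): Inside the right (-y) gap, 58 straight in from its mouth, at its floor: where the blade's tip is when the blade is fully home, with its guard against the front face
- amber_bottle: Bystander: amber bottle with white cap, 52 across, 114 high; origin under its centre
- wafer_tub: Bystander: cream screw-top tub, 68 across, 46 high; origin under its centre
- blue_carrier: Bystander: blue round wafer carrier, 63 across, 12 high; origin under its centre
- swab_tub: Bystander: tub with green lid, 58 across, 68 high; origin under its centre
- dropper_bottle: Bystander: small amber dropper bottle, 38 across, 80 high; origin under its centre
Not all that is in view belongs to the job. What is shaped like the blade but purple is not meant.

How it is judged:
By the outcome, as a careful person would: the job done as asked, in the order asked, and still so for the second after the job is handed in, with the robot touching nothing.
It also fails if it takes over 54 s, if anything falls off the work surface, if the arm or the gripper's body presses on something with over 40 N, if the wrist force passes 120 N, or if a joint passes its speed limit or range.

## Working session

There is one attempt and no reset: what is moved stays moved. The work goes in short steps, Python scripts to look and compute and a tool call to move; the robot and the scene stay as the last step left them, time stands still between calls to the robot, and variables do not carry over. Pictures are saved under pics/ and viewed, about 8 in all and at most 12, crops included, and the job is handed in when it is done.

Besides the shell and the picture viewer there is one more tool, called in YAML: its name, and indented under it one key for each argument. play_rows: Moves the arm, as the interface text tells. Its arguments: {"type":"object","properties":{"increments":{"type":"array"},"newtons":{"type":"number"}},"required":["increments"]}

```bash
mkdir -p pics
python3 - <<'E'
from station import robot
import cv2,numpy as np
for n in("top","side"):
    cv2.imwrite(f"pics/{n}0.png",robot.grab_frame(n)[...,::-1])
    c=robot.get_calibration(n);print(n,np.round(c["camera_matrix"],1).tolist(),(-np.array(c["R"]).T@c["t"]).round(3),np.round(c["R"],3).tolist())
s=robot.sense();print({k:np.round(v,3).tolist() for k,v in s.items()},robot.tcp_to_grasp)
E
```

```text
top [[521.0, 0.0, 317.2], [0.0, 521.0, 240.5], [0.0, 0.0, 1.0]] [ 0.237 -0.013  1.561] [[-0.026, -1.0, -0.009], [-0.984, 0.027, -0.177], [0.177, 0.004, -0.984]]
side [[507.4, 0.0, 324.9], [0.0, 507.4, 238.3], [0.0, 0.0, 1.0]] [0.41  1.176 0.788] [[-0.997, -0.078, 0.005], [-0.045, 0.525, -0.85], [0.064, -0.847, -0.527]]
{'time_s': 0.1, 'joint_positions': [-73.616, 36.053, 2.202, 86.988, -1.546, 57.084, -1.146], 'joint_vel': [0.041, -0.118, 0.003, -0.153, -0.061, 0.144, 0.0], 'joint_efforts': [0.003, -55.079, 1.147, -18.712, -0.052, 0.019, 0.0], 'tcp_pos': [0.224, 0.61, 0.205], 'tool_rot': [[-0.939, 0.345, -0.001], [0.345, 0.939, -0.002], [-0.0, -0.002, -1.0]], 'force': [0.346, -0.47, -0.0], 'wrist_torque': [-0.052, 0.054, 0.032], 'grip_width': 0.094} 0.0188
```

View pics/top0.png

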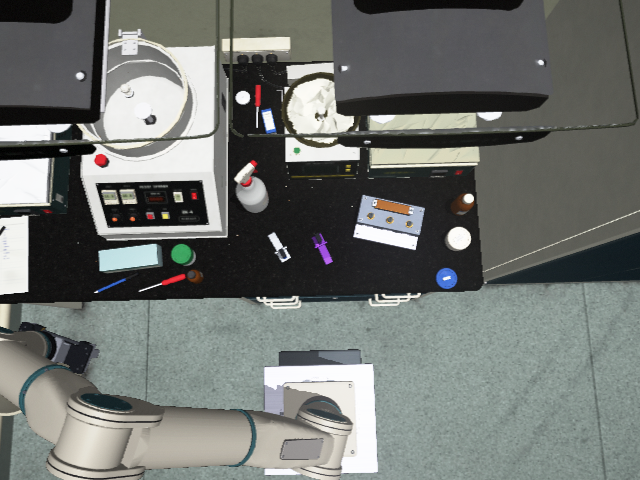

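View pics/side0.png

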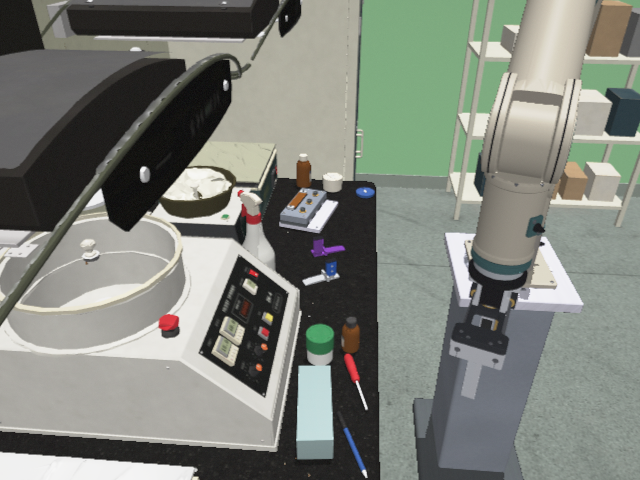

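Top view: blade at about (279,247) with its tip up-left, and the purple decoy at (322,248). The fixture sits at about (390,220), with its apron at (387,236). The side view shows the blue grip at (331,270), with the blade pointing left (+x) from it.

```bash
cat > h.py <<'E'
from station import robot
import cv2,numpy as np
def ray(c,uv,z):
    R=np.array(c["R"]);o=-R.T@np.array(c["t"]);d=R.T@np.linalg.inv(c["camera_matrix"])@[uv[0],uv[1],1]
    return o+d*(z-o[2])/d[2]
def rect(mask,z,c):
    cs,_=cv2.findContours(mask.astype(np.uint8),cv2.RETR_EXTERNAL,cv2.CHAIN_APPROX_NONE)
    k=max(cs,key=cv2.contourArea)
    P=np.array([ray(c,p[0],z)[:2] for p in k],np.float32)
    return k,cv2.minAreaRect(P*1000)
E
python3 - <<'E'
from h import *
f=cv2.imread("pics/top0.png");c=robot.get_calibration("top")
for n,p,z in[("bladewhole",(279,247),0),("tip",(270,235),0),("guard/grip",(282,254),.03),("purple",(322,248),.0)]: print(n,ray(c,p,z).round(3))
for n,p in[("apFL",(354,239)),("apFR",(416,248)),("apBL",(357,224)),("apBR",(419,235))]: print(n,ray(c,p,.014).round(4))
for n,p in[("brTL",(364,196)),("brTR",(424,208))]: print(n,ray(c,p,.045).round(4))
cv2.imwrite("pics/crop.png",cv2.resize(f[180:290,240:480],None,fx=3.3,fy=3.3,interpolation=cv2.INTER_CUBIC))
E
```

```text
bladewhole [0.501 0.11  0.   ]
tip [0.539 0.137 0.   ]
guard/grip [0.474 0.099 0.03 ]
purple [ 0.494 -0.021  0.   ]
apFL [ 0.5165 -0.118   0.014 ]
apFR [ 0.4839 -0.303   0.014 ]
apBL [ 0.5624 -0.1288  0.014 ]
apBR [ 0.5233 -0.3144  0.014 ]
brTL [ 0.6411 -0.1509  0.045 ]
brTR [ 0.5991 -0.3282  0.045 ]
```

View pics/crop.png

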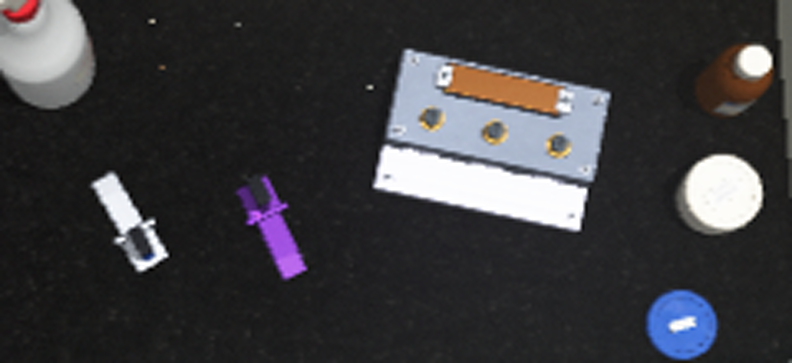

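Blade: tip at crop (104,178), cap (139,240), rear (153,265), so the yaw is about +30°. The fixture's yaw is about −12°. I'll move above the blade for a closer look.

play_rows:
  increments:
    - [[1.9,-4.3,1,0,0,0.1,0],[3.8,-8.6,2,0,0,0.2,0],[5.7,-13,3,0,0,0.3,0],[7.6,-17.3,4,0,0,0.4,0],[9.5,-21.6,4,0,0,0.5,0],[11.4,-26,4,0,0,0.6,0],[13.3,-30.3,4,0,0,0.7,0],[15.2,-34.6,4,0,0,0.8,0],[17.1,-39,4,0,0,0.86,0],[19,-43.3,4,0,0,0.86,0],[21,-47.6,4,0,0,0.86,0],[22.6,-52,4,0,0,0.86,0]]

```text
time_s: 1.3
tcp_pos: [0.4506, 0.0883, 0.2455]
tool_rot: [[-0.874, -0.486, 0.0], [-0.486, 0.874, 0.0], [-0.0, -0.0, -1.0]]
force: [1.1, 1.1, -0.4]
grip_width: 0.0942
```

Run:
```python
from h import *
s=robot.sense();c=robot.get_calibration("wrist");f=robot.grab_frame("wrist")
cv2.imwrite("pics/w1.png",f[...,::-1])
print(s["time_s"],s["tcp_pos"],s["tool_rot"],np.round(c["R"],3).tolist(),-np.array(c["R"]).T@c["t"])
np.savez("w1.npz",camera_matrix=c["camera_matrix"],R=c["R"],t=c["t"])
```

```text
1.3 [0.45064381 0.08832949 0.24546156] [[-8.73696579e-01 -4.86471162e-01  3.09532485e-04]
 [-4.86471144e-01  8.73696634e-01  1.34823497e-04]
 [-3.36025233e-04 -3.27837945e-05 -9.99999943e-01]] [[-0.486, 0.874, 0.001], [0.849, 0.472, 0.239], [0.208, 0.117, -0.971]] [0.38924744 0.0552599  0.42353437]
```

View pics/w1.png

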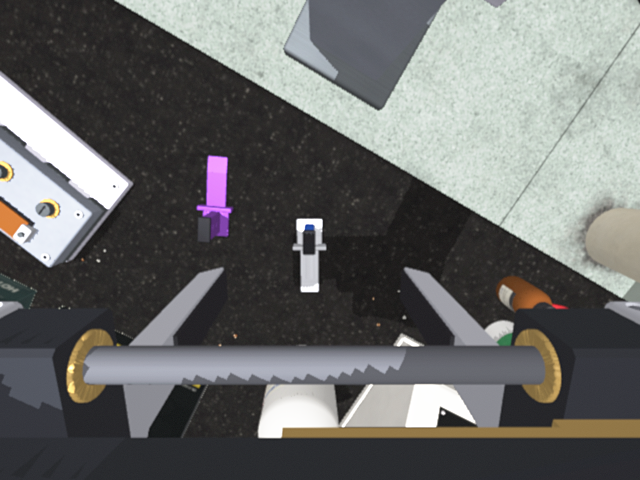

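The wrist view has the blade upright in the frame: rear at (309,220), guard at y≈247, tip at (310,291), cap near (309,240).

Run:
```python
from h import *
f=cv2.imread("pics/w1.png");c=np.load("w1.npz")
g=f.astype(int);m=np.zeros(f.shape[:2],bool)
m[210:300,285:335]=(g.min(2)>110)[210:300,285:335]
# per-row centre of steel ahead of guard and behind
pts=[]
for v in list(range(262,289)):
    u=np.where(m[v])[0]; pts.append(ray(c,(u.mean(),v),.005)[:2]);
pts=np.array(pts,np.float32);d=cv2.fitLine(pts*1000,cv2.DIST_L2,0,.01,.01).ravel();print("line",d,np.degrees(np.arctan2(d[1],d[0])))
v=np.where(m[:,305:315].any(1))[0];print(v.min(),v.max(),m[275].nonzero()[0][[0,-1]])
print("tip",ray(c,(310,v.max()+.5),.001),"rear",ray(c,(309,v.min()-.5),.005))
k=np.zeros_like(m);k[225:256,295:325]=(g.max(2)<60)[225:256,295:325]
ys,xs=k.nonzero();print("cap",xs.min(),xs.max(),ys.min(),ys.max(),ray(c,((xs.min()+xs.max())/2,(ys.min()+ys.max())/2),.052))
```

```text
line [8.6767787e-01 4.9712685e-01 5.2206732e+02 1.2339142e+02] 29.810093
218 292 [301 318]
tip [0.54358379 0.13639006 0.001     ] rear [0.45795317 0.08770853 0.005     ]
cap 295 324 225 255 [0.47172423 0.09654633 0.052     ]
```

play_rows:
  increments:
    - [[1,0.4,-4,0,0,0.012,0],[2,0.8,-8,0,0,0.012,0],[2.7,1.0,-12,0,0,0.012,0],[2.7,1.0,-16,0,0,0.012,0],[2.7,1.0,-20,0,0,0.012,0],[2.7,1.0,-22,0,0,0.012,0],[2.7,1.0,-23.2,0,0,0.012,0],[2.7,1.0,-23.2,0,0,0.012,100],[2.7,1.0,-23.2,0,0,0.012,180],[2.7,1.0,-23.2,0,0,0.012,255],[2.7,1.0,-23.2,0,0,0.012,255],[2.7,1.0,-23.2,0,0,0.012,255]]
  newtons: 40

```text
time_s: 2.55
tcp_pos: [0.4776, 0.1003, 0.0144]
tool_rot: [[-0.868, -0.497, 0.002], [-0.497, 0.868, 0.0], [-0.002, -0.0, -1.0]]
force: [-0.8, 0.4, -0.0]
grip_width: 0.0574
```

play_rows:
  increments:
    - [[0,0,0,0,0,0,255],[0,0,0,0,0,0,255],[0,0,0,0,0,0,255],[0,0,0,0,0,0,255]]

```text
time_s: 2.95
tcp_pos: [0.4769, 0.1002, 0.0135]
tool_rot: [[-0.868, -0.497, -0.0], [-0.497, 0.868, -0.0], [0.0, 0.0, -1.0]]
force: [0.6, -0.1, 0.5]
grip_width: 0.0258
```

play_rows:
  increments:
    - [[0,0,0,0,0,0,255],[0,0,0,0,0,0,255],[0,0,0,0,0,0,255],[0,0,0,0,0,0,255],[0,0,1.5,0,0,0,255],[0,0,4,0,0,0,255],[0,0,8,0,0,0,255],[0,0,10,0,0,0,255]]

```text
time_s: 3.75
tcp_pos: [0.4779, 0.1005, 0.1158]
tool_rot: [[-0.868, -0.497, 0.003], [-0.497, 0.868, 0.001], [-0.003, -0.001, -1.0]]
force: [-0.8, 0.4, -0.5]
grip_width: 0.0131
```

play_rows:
  increments:
    - [[0,-2,4,0,0,-0.1,255],[0,-6,8,0,0,-0.2,255],[0.5,-10,12,0,0,-0.3,255],[1,-14,14,0,0,-0.4,255],[1,-18,14,0,0,-0.5,255],[1.5,-22,14,0,0,-0.6,255],[2,-26,14,0,0,-0.7,255],[2.3,-30,14,0,0,-0.73,255],[2.5,-31.5,14,0,0,-0.73,255],[2.5,-31.5,14,0,0,-0.73,255],[2.5,-31.5,14,0,0,-0.73,255]]

```text
time_s: 4.85
tcp_pos: [0.5018, -0.213, 0.2531]
tool_rot: [[-0.978, 0.207, -0.001], [0.207, 0.978, 0.002], [0.001, 0.002, -1.0]]
force: [-0.4, 0.4, -1.6]
grip_width: 0.0132
```

Run:
```python
from h import *
s=robot.sense();c=robot.get_calibration("wrist");f=robot.grab_frame("wrist")
cv2.imwrite("pics/w2.png",f[...,::-1])
print(s["tcp_pos"],s["grip_width"],s["force"],s["tool_rot"].tolist())
np.savez("w2.npz",camera_matrix=c["camera_matrix"],R=c["R"],t=c["t"],tcp=s["tcp_pos"],rot=s["tool_rot"])
```

```text
[ 0.50179328 -0.21301054  0.2530862 ] 0.01318047206540037 [-0.44344756  0.35656813 -1.56011081] [[-0.9783414828367194, 0.20699553820637687, -0.0008888889140685778], [0.20699365657916285, 0.9783405350880748, 0.0018502809427505926], [0.0012526359554013585, 0.001626212234579403, -0.9999978931662464]]
```

View pics/w2.png

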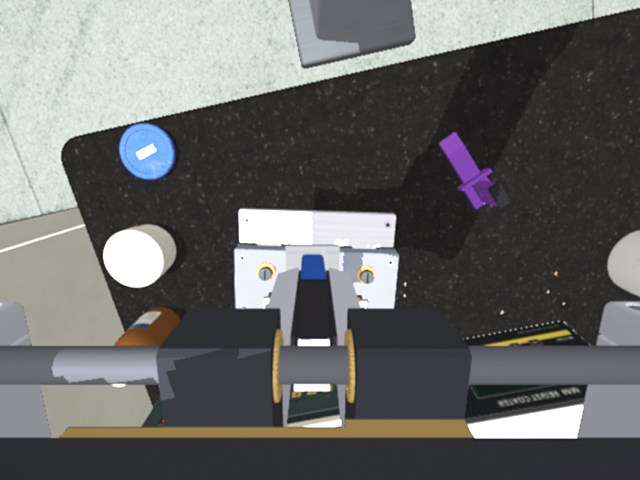

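Wrist view: apron front edge runs from about (240,209) to (396,213), the bridge edge is at y≈248, and the outer adjusters are at (266,273) and (367,275). The blade is held, with its blue grip at (313,267).

Run:
```python
from h import *
f=cv2.imread("pics/w2.png");c=np.load("w2.npz");g=f.astype(int)
m=(g.min(2)>125)
E=[]
for u in range(246,392,3):
    v=np.where(m[195:240,u])[0]
    if len(v): E.append(ray(c,(u,195+v[0]-.5),.014)[:2])
E=np.array(E,np.float32)*1000
d=cv2.fitLine(E,cv2.DIST_HUBER,0,.01,.01).ravel();
if d[1]<0:d[:2]*=-1
print("front line",d,"yaw",np.degrees(np.arctan2(-d[0],d[1])), "res",np.abs(np.cross(d[:2],E-d[2:])).max())
ends=[]
for v in range(216,236,3):
    u=np.where(m[v,225:410])[0]+225; ends.append((u[0]-.5,u[-1]+.5))
ends=np.array(ends);print(ends.tolist())
y=d[:2];x=np.array([y[1],-y[0]])
L=[ [ray(c,(a[i],v),.014)[:2]*1000@y for a,v in zip(ends,range(216,236,3))] for i in(0,1)]
print("ends along y",np.round(L,1).tolist())
ym=np.mean(np.median(L,1));o=x*(x@d[2:]+40)+y*ym
print("origin",o)
gold=(g[...,2]-g[...,0]>60)
for n,(a,b) in{"R":(266,273),"L":(367,275)}.items():
    k=np.zeros_like(gold);k[b-14:b+14,a-14:a+14]=gold[b-14:b+14,a-14:a+14]
    p,q=k.nonzero();P=ray(c,((q.min()+q.max())/2,(p.min()+p.max())/2),.047)[:2]*1000;print(n,P,"rel",(P-o)@x,(P-o)@y)
# bridge top plate ends
for v in (262,280,295):
    u=np.where(g[v,225:412].min(1)>90)[0]+225;print("plate",v,u[0],u[-1],[(ray(c,(q,v),.045)[:2]*1000-o)@y for q in(u[0]-.5,u[-1]+.5)])
t=c["tcp"][:2]*1000;print("tcp rel",(t-o)@x,(t-o)@y)
b=(g[...,0]-g[...,2]>70);b[:,:295]=0;b[:,330:]=0;b[:240]=0;b[300:]=0;p,q=b.nonzero();print("blue",q.min(),q.max(),p.min(),p.max())
```

```text
front line [ 2.4131969e-01  9.7044569e-01  5.0430066e+02 -1.8654652e+02] yaw -13.964442 res 0.6779777
[[237.5, 395.5], [237.5, 395.5], [237.5, 395.5], [237.5, 395.5], [238.5, 394.5], [238.5, 394.5], [238.5, 394.5]]
ends along y [[-175.9, -176.0, -176.1, -176.1, -175.0, -175.0, -175.1], [13.9, 14.2, 14.5, 14.9, 14.0, 14.3, 14.6]]
origin [ 537.93395833 -217.0486104 ]
R [ 550.44243241 -278.97135278] rel 27.081971550896967 -57.07411757300523
L [ 577.98589846 -167.10957885] rel 26.81696135358895 58.128439676271356
plate 262 234 398 [np.float64(-94.07451967013964), np.float64(95.37098579556078)]
plate 280 234 396 [np.float64(-94.49687153027631), np.float64(95.05455054173726)]
plate 295 234 405 [np.float64(-94.85720436625468), np.float64(107.33392044208918)]
tcp rel -36.04703252450956 -4.802725235148702
blue 301 325 255 278<stdin>:11: DeprecationWarning: Arrays of 2-dimensional vectors are deprecated. Use arrays of 3-dimensional vectors instead. (deprecated in NumPy 2.0)
```

play_rows:
  increments:
    - [[-2.5,1,0,0,0,-0.034,255],[-5.1,2,0,0,0,-0.034,255],[-5.1,2,-4,0,0,-0.034,255],[-5.1,2,-8,0,0,-0.034,255],[-5.1,2,-12,0,0,-0.034,255],[-5.1,2,-16,0,0,-0.034,255],[-5.1,2,-18,0,0,-0.034,255],[-5.1,2,-20,0,0,-0.034,255],[-5.1,2,-21,0,0,-0.034,255],[-5.1,2,-21,0,0,-0.034,255],[-5.1,2,-21,0,0,-0.034,255]]

```text
time_s: 6.0
tcp_pos: [0.4516, -0.1941, 0.0441]
tool_rot: [[-0.971, 0.24, 0.001], [0.24, 0.971, 0.0], [-0.001, 0.0, -1.0]]
force: [0.2, -0.6, 0.3]
grip_width: 0.0129
```

```bash
cat >> h.py <<'E'
def st(g=0):
    x=np.array([.9707,-.2402]);y=np.array([.2402,.9707]);o=np.array([.5380,-.2166]);s=robot.sense()
    p=s["tcp_pos"][:2]-o;F=s["force"]
    print("t",round(s["time_s"],2),"tip_in %.1f lat %.1f under %.1f mm"%((p@x+.076)*1e3,p@y*1e3-g,(s["tcp_pos"][2]-.0135)*1e3),"F axial %.2f lat %.2f z %.2f"%(F[:2]@x,F[:2]@y,F[2]),"w %.4f"%s["grip_width"])
    R=s["tool_rot"];print("yaw",np.degrees(np.arctan2(-R[0,1],R[1,1])).round(2),R[:,2].round(4),"M",np.round(s["wrist_torque"],2))
E
python3 - <<'E'
from h import *
st();c=robot.get_calibration("side");cv2.imwrite("pics/s1.png",cv2.resize(robot.grab_frame("side")[170:270,260:400,::-1],None,fx=5.5,fy=5.5,interpolation=cv2.INTER_CUBIC))
E
```

```text
t 6.0 tip_in -13.3 lat 1.0 under 30.6 mm F axial 0.36 lat -0.55 z 0.27 w 0.0129
yaw -13.9 [ 8.e-04  1.e-04 -1.e+00] M [ 0.02 -0.01  0.02]
```

View pics/s1.png

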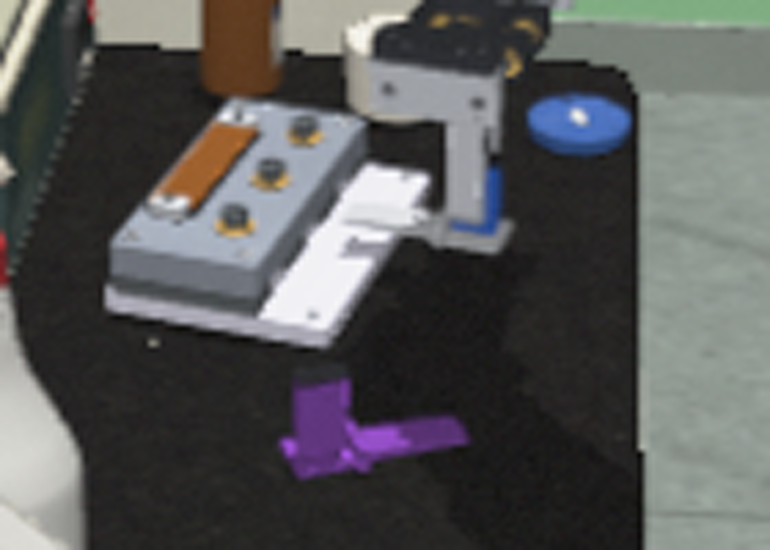

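The side view shows the blade held level, tip pointing at the middle gap just above the apron. I'll lower it and go in to about 15 mm.

play_rows:
  increments:
    - [[0,-0.1,-0.8,0,0,0,255],[0,-0.1,-1.4,0,0,0,255],[0,-0.1,-1.5,0,0,0,255],[0,-0.1,-1.53,0,0,0,255],[0,-0.1,-1.53,0,0,0,255],[0,-0.1,-1.53,0,0,0,255]]

```text
time_s: 6.65
tcp_pos: [0.451, -0.1959, 0.0283]
tool_rot: [[-0.97, 0.241, 0.0], [0.241, 0.97, -0.0], [-0.0, -0.0, -1.0]]
force: [0.4, 0.9, -0.1]
grip_width: 0.0134
```

```bash
python3 -c "from h import *;st()"
```

```text
t 6.65 tip_in -13.4 lat -0.8 under 14.8 mm F axial 0.23 lat 0.95 z -0.05 w 0.0134
yaw -13.97 [ 2.e-04 -1.e-04 -1.e+00] M [-0.01  0.04 -0.03]
```

play_rows:
  increments:
    - [[0.48,-0.1,0,0,0,0,255],[0.97,-0.22,0,0,0,0,255],[1.45,-0.34,0,0,0,0,255],[1.94,-0.46,0,0,0,0,255],[2.4,-0.58,0,0,0,0,255],[2.72,-0.66,0,0,0,0,255],[2.72,-0.66,0,0,0,0,255],[2.72,-0.66,0,0,0,0,255]]

```text
time_s: 7.45
tcp_pos: [0.4779, -0.2023, 0.0281]
tool_rot: [[-0.97, 0.241, -0.0], [0.241, 0.97, 0.0], [0.0, 0.0, -1.0]]
force: [1.1, -0.0, -0.9]
grip_width: 0.0127
```

play_rows:
  increments:
    - [[0.15,-0.04,0,0,0,0,255],[0.29,-0.07,0,0,0,0,255],[0.44,-0.11,0,0,0,0,255]]

```text
time_s: 7.75
tcp_pos: [0.4826, -0.2035, 0.0282]
tool_rot: [[-0.97, 0.241, -0.0], [0.241, 0.97, 0.0], [0.0, 0.0, -1.0]]
force: [-1.0, -0.2, -0.4]
grip_width: 0.0132
```

play_rows:
  increments:
    - [[0.15,-0.04,0,0,0,0,255],[0.29,-0.07,0,0,0,0,255]]

```text
time_s: 7.95
tcp_pos: [0.4856, -0.2042, 0.0282]
tool_rot: [[-0.97, 0.241, 0.0], [0.241, 0.97, 0.0], [-0.0, 0.0, -1.0]]
force: [-1.1, -0.1, -0.3]
grip_width: 0.0133
```

```bash
python3 -c "from h import *;st()"
```

```text
t 7.95 tip_in 22.2 lat -0.6 under 14.7 mm F axial -1.00 lat -0.36 z -0.25 w 0.0133
yaw -13.97 [ 0.  0. -1.] M [-0.03 -0.01 -0.03]
```

play_rows:
  increments:
    - [[0.1,-0.025,0,0,0,0,255],[0.19,-0.05,0,0,0,0,255]]

```text
time_s: 8.15
tcp_pos: [0.4874, -0.2047, 0.0282]
tool_rot: [[-0.97, 0.241, -0.0], [0.241, 0.97, 0.0], [0.0, 0.0, -1.0]]
force: [-0.0, 0.4, -0.4]
grip_width: 0.0131
```

play_rows:
  increments:
    - [[0.1,-0.025,0,0,0,0,255],[0.19,-0.05,0,0,0,0,255]]

```text
time_s: 8.35
tcp_pos: [0.4893, -0.2052, 0.0282]
tool_rot: [[-0.97, 0.241, -0.0], [0.241, 0.97, 0.0], [0.0, 0.0, -1.0]]
force: [0.1, -0.2, -1.8]
grip_width: 0.013
```

play_rows:
  increments:
    - [[0.1,-0.025,0,0,0,0,255],[0.19,-0.05,0,0,0,0,255]]

```text
time_s: 8.55
tcp_pos: [0.4909, -0.2056, 0.0281]
tool_rot: [[-0.97, 0.241, -0.001], [0.241, 0.97, 0.0], [0.001, 0.0, -1.0]]
force: [-0.8, 0.5, -0.9]
grip_width: 0.0131
```

play_rows:
  increments:
    - [[0.1,-0.025,0,0,0,0,255],[0.19,-0.05,0,0,0,0,255]]

```text
time_s: 8.75
tcp_pos: [0.4928, -0.2061, 0.028]
tool_rot: [[-0.97, 0.241, -0.001], [0.241, 0.97, 0.0], [0.001, 0.0, -1.0]]
force: [-0.5, -0.0, -1.3]
grip_width: 0.013
```

play_rows:
  increments:
    - [[0.15,-0.04,0,0,0,0,255],[0.29,-0.07,0,0,0,0,255]]

```text
time_s: 8.95
tcp_pos: [0.4956, -0.2068, 0.0281]
tool_rot: [[-0.97, 0.241, -0.001], [0.241, 0.97, 0.0], [0.001, 0.0, -1.0]]
force: [-1.4, 1.2, 0.2]
grip_width: 0.0132
```

play_rows:
  increments:
    - [[0.15,-0.04,0,0,0,0,255],[0.29,-0.07,0,0,0,0,255]]

```text
time_s: 9.15
tcp_pos: [0.4973, -0.2072, 0.028]
tool_rot: [[-0.97, 0.242, -0.003], [0.242, 0.97, 0.001], [0.003, 0.0, -1.0]]
force: [-4.0, -0.2, 2.2]
grip_width: 0.013
```

play_rows:
  increments:
    - [[0.15,-0.04,0,0,0,0,255],[0.29,-0.07,0,0,0,0,255]]

```text
time_s: 9.35
tcp_pos: [0.501, -0.2082, 0.0281]
tool_rot: [[-0.97, 0.242, -0.001], [0.242, 0.97, 0.0], [0.001, 0.0, -1.0]]
force: [-4.8, 0.7, 1.1]
grip_width: 0.0132
```

play_rows:
  increments:
    - [[0.15,-0.04,0,0,0,0,255],[0.29,-0.07,0,0,0,0,255]]

```text
time_s: 9.55
tcp_pos: [0.5044, -0.209, 0.0281]
tool_rot: [[-0.97, 0.242, -0.001], [0.242, 0.97, 0.0], [0.001, 0.0, -1.0]]
force: [-5.1, 0.9, 1.0]
grip_width: 0.0135
```

```bash
python3 -c "from h import *;st()"
```

```text
t 9.55 tip_in 41.6 lat -0.6 under 14.6 mm F axial -5.15 lat -0.33 z 0.96 w 0.0135
yaw -13.98 [-6.e-04  2.e-04 -1.e+00] M [ 0.28  1.1  -0.02]
```

A steady drag of about 5 N began with the tip about 33 mm in. That is what the snug gap should feel like, so I'll carry on and check it stays even.

play_rows:
  increments:
    - [[0.15,-0.04,0,0,0,0,255],[0.29,-0.07,0,0,0,0,255],[0.44,-0.11,0,0,0,0,255]]

```text
time_s: 9.85
tcp_pos: [0.5089, -0.21, 0.0281]
tool_rot: [[-0.97, 0.241, -0.0], [0.241, 0.97, 0.0], [0.001, 0.0, -1.0]]
force: [-5.1, 0.5, 0.8]
grip_width: 0.013
```

play_rows:
  increments:
    - [[0.15,-0.04,0,0,0,0,255],[0.29,-0.07,0,0,0,0,255],[0.44,-0.11,0,0,0,0,255]]

```text
time_s: 10.15
tcp_pos: [0.5138, -0.2113, 0.0282]
tool_rot: [[-0.97, 0.241, 0.0], [0.241, 0.97, -0.0], [-0.0, -0.0, -1.0]]
force: [-3.5, 0.9, 0.3]
grip_width: 0.0131
```

play_rows:
  increments:
    - [[0.15,-0.04,0,0,0,0,255],[0.29,-0.07,0,0,0,0,255]]

```text
time_s: 10.35
tcp_pos: [0.5169, -0.212, 0.0282]
tool_rot: [[-0.97, 0.241, 0.001], [0.241, 0.97, -0.0], [-0.001, -0.0, -1.0]]
force: [-3.9, 0.2, -0.6]
grip_width: 0.0132
```

```bash
python3 -c "from h import *;st()"
```

```text
t 10.35 tip_in 54.4 lat -0.6 under 14.7 mm F axial -3.86 lat -0.76 z -0.64 w 0.0132
yaw -13.96 [ 7.e-04 -3.e-04 -1.e+00] M [ 0.24  0.84 -0.01]
```

play_rows:
  increments:
    - [[0.1,-0.025,0,0,0,0,255],[0.19,-0.05,0,0,0,0,255]]

```text
time_s: 10.55
tcp_pos: [0.5185, -0.2124, 0.0282]
tool_rot: [[-0.97, 0.241, 0.0], [0.241, 0.97, -0.0], [-0.0, 0.0, -1.0]]
force: [-2.9, -0.0, -1.1]
grip_width: 0.0127
```

play_rows:
  increments:
    - [[0.1,-0.025,0,0,0,0,255],[0.15,-0.04,0,0,0,0,255]]

```text
time_s: 10.75
tcp_pos: [0.52, -0.2128, 0.0282]
tool_rot: [[-0.97, 0.241, 0.0], [0.241, 0.97, 0.0], [-0.0, 0.0, -1.0]]
force: [-4.1, 0.4, 0.0]
grip_width: 0.013
```

play_rows:
  increments:
    - [[0.05,-0.012,0,0,0,0,255],[0.1,-0.025,0,0,0,0,255]]

```text
time_s: 10.95
tcp_pos: [0.5208, -0.213, 0.0282]
tool_rot: [[-0.97, 0.241, -0.0], [0.241, 0.97, 0.0], [0.0, 0.0, -1.0]]
force: [-3.6, 1.2, 0.3]
grip_width: 0.0133
```

```bash
python3 -c "from h import *;st()"
```

```text
t 10.95 tip_in 58.4 lat -0.7 under 14.7 mm F axial -3.82 lat 0.32 z 0.28 w 0.0133
yaw -13.97 [-0.  0. -1.] M [0.24 0.79 0.01]
```

play_rows:
  increments:
    - [[0.1,-0.025,0,0,0,0,255],[0.1,-0.025,0,0,0,0,255]]

```text
time_s: 11.15
tcp_pos: [0.522, -0.2134, 0.0282]
tool_rot: [[-0.97, 0.241, 0.0], [0.241, 0.97, -0.0], [-0.0, -0.0, -1.0]]
force: [-3.5, 0.9, -1.1]
grip_width: 0.013
```

play_rows:
  increments:
    - [[0.1,-0.025,0,0,0,0,255],[0.1,-0.025,0,0,0,0,255]]

```text
time_s: 11.35
tcp_pos: [0.523, -0.2136, 0.0282]
tool_rot: [[-0.97, 0.241, 0.0], [0.241, 0.97, -0.0], [-0.0, 0.0, -1.0]]
force: [-3.0, -0.1, -0.9]
grip_width: 0.0132
```

play_rows:
  increments:
    - [[0.1,-0.025,0,0,0,0,255],[0.1,-0.025,0,0,0,0,255]]

```text
time_s: 11.55
tcp_pos: [0.5239, -0.2138, 0.0282]
tool_rot: [[-0.97, 0.241, 0.0], [0.241, 0.97, -0.0], [-0.0, -0.0, -1.0]]
force: [-2.2, 0.3, -2.0]
grip_width: 0.0129
```

```bash
python3 -c "from h import *;st()"
```

```text
t 11.55 tip_in 61.7 lat -0.7 under 14.7 mm F axial -2.18 lat -0.19 z -2.03 w 0.0129
yaw -13.97 [ 2.e-04 -1.e-04 -1.e+00] M [ 0.27  0.72 -0.04]
```

play_rows:
  increments:
    - [[0.1,-0.025,0,0,0,0,255],[0.15,-0.04,0,0,0,0,255]]

```text
time_s: 11.75
tcp_pos: [0.5253, -0.2142, 0.0282]
tool_rot: [[-0.97, 0.241, -0.0], [0.241, 0.97, 0.0], [0.0, 0.0, -1.0]]
force: [-3.2, -0.0, -1.1]
grip_width: 0.0128
```

play_rows:
  increments:
    - [[0.1,-0.025,0,0,0,0,255],[0.15,-0.04,0,0,0,0,255]]

```text
time_s: 11.95
tcp_pos: [0.5258, -0.2144, 0.0281]
tool_rot: [[-0.97, 0.242, -0.002], [0.242, 0.97, 0.001], [0.002, 0.0, -1.0]]
force: [-6.4, 0.8, 1.7]
grip_width: 0.0131
```

Run:
```python
from h import *
st();cv2.imwrite("pics/s2.png",cv2.resize(robot.grab_frame("side")[170:270,260:400,::-1],None,fx=5.5,fy=5.5,interpolation=cv2.INTER_CUBIC))
```

```text
t 11.95 tip_in 63.6 lat -0.8 under 14.6 mm F axial -6.39 lat -0.76 z 1.66 w 0.0131
yaw -13.98 [-2.e-03  7.e-04 -1.e+00] M [0.33 1.3  0.  ]
```

View pics/s2.png

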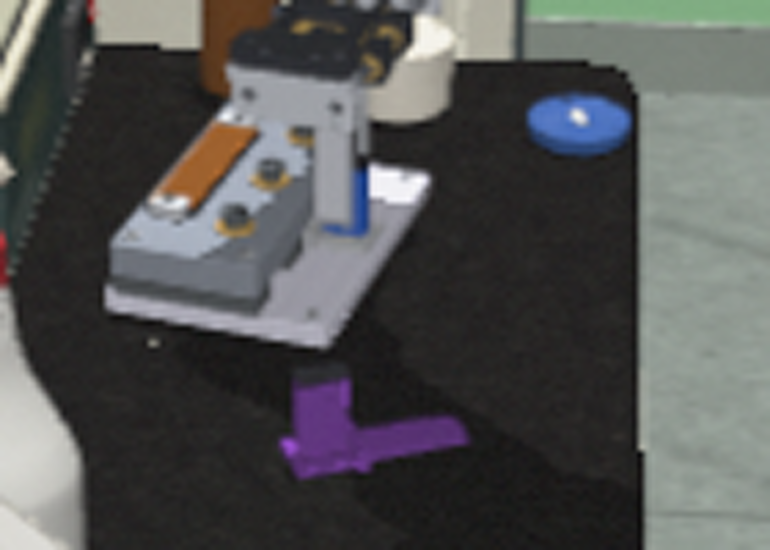

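The guard is now at the bridge face, with the grip still upright between the fingers. Axial force has started to rise and the tool is lagging its target. I'll press a bit more to confirm it's seated.

play_rows:
  increments:
    - [[0.1,-0.025,0,0,0,0,255],[0.15,-0.04,0,0,0,0,255]]

```text
time_s: 12.2
tcp_pos: [0.5257, -0.2144, 0.028]
tool_rot: [[-0.97, 0.242, -0.005], [0.242, 0.97, 0.002], [0.005, 0.001, -1.0]]
force: [-8.7, 2.1, 3.8]
grip_width: 0.013
```

play_rows:
  increments:
    - [[0.1,-0.025,0,0,0,0,255],[0.15,-0.04,0,0,0,0,255]]

```text
time_s: 12.4
tcp_pos: [0.5256, -0.2144, 0.0279]
tool_rot: [[-0.97, 0.242, -0.008], [0.242, 0.97, 0.003], [0.008, 0.001, -1.0]]
force: [-11.5, 2.7, 6.1]
grip_width: 0.013
```

```bash
python3 -c "from h import *;st()"
```

```text
t 12.4 tip_in 63.4 lat -0.9 under 14.4 mm F axial -11.79 lat -0.15 z 6.08 w 0.0130
yaw -13.99 [-0.0077  0.0027 -1.    ] M [0.62 2.35 0.01]
```

The tool is stopped at 12 N with no further travel, so the guard is hard against the face. I'll ease off the pressure, release and look.

play_rows:
  increments:
    - [[-0.15,0.04,0,0,0,0,255],[-0.29,0.07,0,0,0,0,255],[-0.29,0.07,0,0,0,0,255],[-0.29,0.07,0,0,0,0,200],[-0.29,0.07,0,0,0,0,150],[-0.29,0.07,0,0,0,0,120],[-0.29,0.07,0,0,0,0,120],[-0.29,0.07,0,0,0,0,120],[-0.29,0.07,0,0,0,0,120],[-0.29,0.07,0,0,0,0,120],[-0.29,0.07,0,0,0,0,120]]

```text
time_s: 13.5
tcp_pos: [0.5269, -0.2147, 0.0282]
tool_rot: [[-0.97, 0.241, 0.0], [0.241, 0.97, -0.0], [-0.0, -0.0, -1.0]]
force: [-0.8, 0.5, -0.5]
grip_width: 0.0499
```

play_rows:
  increments:
    - [[0,0,1,0,0,0,120],[0,0,3,0,0,0,120],[0,0,6,0,0,0,120],[0,0,10,0,0,0,120],[0,0,14,0,0,0,120],[-2,0,18,0,0,0,120],[-4,0,22,0,0,0,120],[-4,0,22,0,0,0,120],[-4,0,22,0,0,0,120]]

```text
time_s: 14.4
tcp_pos: [0.4872, -0.2149, 0.2497]
tool_rot: [[-0.97, 0.242, 0.003], [0.242, 0.97, -0.001], [-0.003, 0.0, -1.0]]
force: [0.2, -0.0, -0.3]
grip_width: 0.0495
```

Run:
```python
from h import *
st()
a=robot.grab_frame("wrist")[...,::-1]
b=cv2.resize(robot.grab_frame("side")[170:270,260:400,::-1],None,fx=4.,fy=4.,interpolation=cv2.INTER_CUBIC)
cv2.imwrite("pics/w3full.png",a);cv2.imwrite("pics/e.png",np.vstack([cv2.resize(a[150:350,180:460],(560,400)),np.ascontiguousarray(b)[200:400]][:1]+[b[:200]]) if 0 else np.hstack([a[160:340,200:440].repeat(2,0).repeat(2,1)[:360,:400],cv2.resize(b,(400,360))]))
```

```text
t 14.4 tip_in 26.2 lat -10.5 under 236.2 mm F axial 0.17 lat 0.02 z -0.31 w 0.0495
yaw -14.0 [ 3.e-03 -7.e-04 -1.e+00] M [-0.03  0.03 -0.02]
```

View pics/e.png

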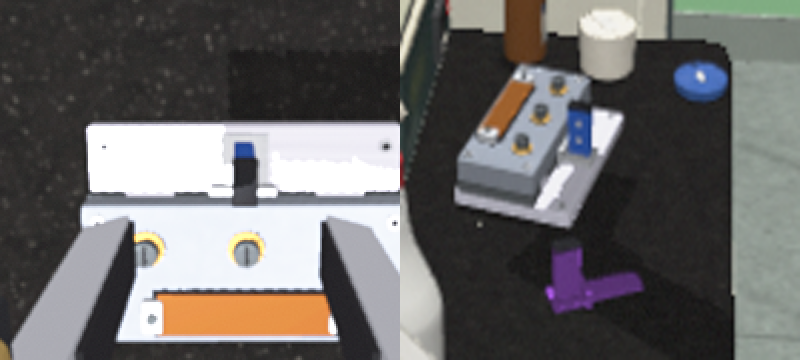

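The wrist view shows the blade in the middle gap, with its guard near the face. The tool stopped about 5 mm further in than I expected, so I'll measure the guard-to-face gap.

Run:
```python
from h import *
c=robot.get_calibration("wrist");a=cv2.imread("pics/w3full.png")
x=np.array([.9707,-.2402]);o=np.array([.5380,-.2166])
cv2.imwrite("pics/w3c.png",cv2.resize(a[210:290,235:405],None,fx=4.7,fy=4.7,interpolation=cv2.INTER_NEAREST))
g=a.astype(int)
f=lambda u,v,z:round(float((ray(c,(u,v),z)[:2]-o)@x*1e3),1)
for u in (250,280,305,312,318,322,328,335,360,380):
    print(u,[int(q) for q in g[218:268,u].mean(1)])
for v in range(224,268,4): print(v,"z14 %s z19 %s z28 %s z45 %s z66 %s"%tuple(f(322,v,z) for z in(.014,.019,.028,.045,.066)))
```

```text
250 [44, 43, 64, 126, 215, 255, 255, 255, 255, 255, 255, 255, 255, 255, 255, 253, 255, 255, 255, 255, 255, 255, 255, 255, 255, 255, 255, 255, 255, 255, 255, 255, 255, 255, 255, 255, 255, 249, 98, 87, 120, 122, 117, 122, 162, 223, 245, 248, 246, 241]
280 [51, 41, 61, 128, 225, 255, 255, 255, 255, 255, 255, 255, 255, 255, 255, 255, 255, 255, 255, 255, 255, 255, 255, 255, 255, 255, 255, 255, 255, 255, 255, 255, 255, 255, 255, 255, 255, 254, 241, 230, 160, 116, 113, 123, 162, 226, 244, 248, 248, 247]
305 [41, 40, 63, 132, 228, 255, 255, 255, 255, 255, 255, 255, 255, 255, 255, 255, 255, 255, 255, 255, 255, 255, 255, 255, 255, 255, 255, 255, 255, 255, 255, 255, 255, 255, 252, 252, 255, 255, 255, 255, 194, 112, 115, 124, 168, 230, 244, 247, 246, 245]
312 [43, 45, 79, 142, 199, 240, 254, 254, 233, 216, 220, 220, 220, 221, 222, 222, 221, 221, 221, 223, 221, 221, 218, 221, 245, 255, 255, 255, 255, 255, 255, 255, 255, 255, 213, 204, 255, 255, 255, 255, 204, 112, 114, 125, 169, 229, 244, 246, 246, 246]
318 [29, 32, 74, 139, 194, 224, 238, 237, 214, 205, 220, 224, 199, 127, 84, 82, 84, 82, 85, 81
[... 1215 characters left out ...]
, 255, 255, 255, 255, 255, 255, 255, 255, 255, 255, 255, 255, 255, 255, 255, 229, 150, 121, 124, 134, 186, 240, 249, 249, 249, 248]
224 z14 -38.7 z19 -39.6 z28 -41.4 z45 -44.8 z66 -49.0
228 z14 -33.8 z19 -34.8 z28 -36.7 z45 -40.3 z66 -44.7
232 z14 -28.9 z19 -30.0 z28 -32.0 z45 -35.8 z66 -40.4
236 z14 -24.0 z19 -25.1 z28 -27.2 z45 -31.2 z66 -36.1
240 z14 -19.0 z19 -20.2 z28 -22.4 z45 -26.6 z66 -31.8
244 z14 -14.0 z19 -15.3 z28 -17.6 z45 -22.0 z66 -27.5
248 z14 -9.0 z19 -10.4 z28 -12.8 z45 -17.4 z66 -23.1
252 z14 -4.0 z19 -5.4 z28 -7.9 z45 -12.7 z66 -18.7
256 z14 1.1 z19 -0.4 z28 -3.0 z45 -8.1 z66 -14.2
260 z14 6.2 z19 4.6 z28 1.9 z45 -3.3 z66 -9.8
264 z14 11.3 z19 9.7 z28 6.8 z45 1.4 z66 -5.3
```

View pics/w3c.png

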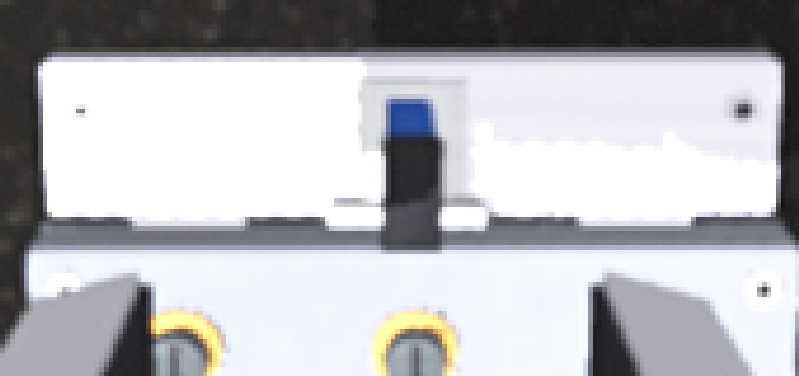

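In the image the guard's front top edge sits at −0.5 to 0 mm from the face (±1 mm), so it looks seated. The grasp had been about 5 mm forward of centre. To rule out the fingers as the stop, I'll re-grip on centre (further back) and push again.

play_rows:
  increments:
    - [[2,0.1,-2,0,0,0,120],[3.5,0.15,-6,0,0,0,120],[3.5,0.15,-10,0,0,0,120],[3.5,0.15,-14,0,0,0,120],[3.5,0.15,-17,0,0,0,120],[3.5,0.15,-20,0,0,0,120],[3.5,0.15,-21.5,0,0,0,120],[3.5,0.15,-21.9,0,0,0,120],[3.5,0.15,-21.9,0,0,0,120],[3.5,0.15,-21.9,0,0,0,255],[3.5,0.15,-21.9,0,0,0,255],[3.5,0.15,-21.9,0,0,0,255]]
  newtons: 30

```text
time_s: 15.7
tcp_pos: [0.5225, -0.2134, 0.0301]
tool_rot: [[-0.97, 0.241, 0.002], [0.241, 0.97, -0.001], [-0.002, -0.0, -1.0]]
force: [0.4, -0.1, 1.5]
grip_width: 0.0293
```

play_rows:
  increments:
    - [[0,0,0,0,0,0,255],[0,0,0,0,0,0,255],[0,0,0,0,0,0,255],[0,0,0,0,0,0,255],[0,0,0,0,0,0,255],[0,0,0,0,0,0,255]]

```text
time_s: 16.3
tcp_pos: [0.522, -0.2136, 0.0296]
tool_rot: [[-0.97, 0.242, 0.001], [0.242, 0.97, -0.0], [-0.001, -0.0, -1.0]]
force: [-0.9, -0.6, 5.0]
grip_width: 0.0133
```

```bash
python3 -c "from h import *;st()"
```

```text
t 16.3 tip_in 59.8 lat -0.9 under 16.1 mm F axial -0.70 lat -0.76 z 5.02 w 0.0133
yaw -13.99 [ 5.e-04 -5.e-04 -1.e+00] M [-0.19  0.23 -0.08]
```

play_rows:
  increments:
    - [[0.1,-0.025,0.1,0,0,0,255],[0.19,-0.05,0.1,0,0,0,255],[0.29,-0.07,0.1,0,0,0,255]]

```text
time_s: 16.6
tcp_pos: [0.522, -0.2134, 0.0296]
tool_rot: [[-0.97, 0.242, -0.005], [0.242, 0.97, 0.002], [0.006, 0.0, -1.0]]
force: [-7.4, -0.3, 4.3]
grip_width: 0.0137
```

play_rows:
  increments:
    - [[0.1,-0.025,0,0,0,0,255],[0.19,-0.05,0,0,0,0,255],[0.19,-0.05,0,0,0,0,255]]

```text
time_s: 16.9
tcp_pos: [0.5219, -0.2134, 0.0296]
tool_rot: [[-0.97, 0.242, -0.009], [0.242, 0.97, 0.003], [0.009, 0.001, -1.0]]
force: [-8.9, 0.5, 6.6]
grip_width: 0.0133
```

```bash
python3 -c "from h import *;st()"
```

```text
t 16.9 tip_in 59.6 lat -0.8 under 16.1 mm F axial -8.77 lat -1.67 z 6.58 w 0.0133
yaw -14.01 [-0.0088  0.0028 -1.    ] M [ 0.18  1.96 -0.06]
```

It stops at once with the fingers 4 mm further back, so the guard itself is on the face. Releasing for good.

play_rows:
  increments:
    - [[-0.2,0.05,0,0,0,0,255],[-0.35,0.09,0.05,0,0,0,255],[-0.35,0.09,0.05,0,0,0,200],[-0.35,0.09,0.05,0,0,0,120],[-0.35,0.09,0.05,0,0,0,120],[-0.35,0.09,0.05,0,0,0,120],[-0.35,0.09,0.05,0,0,0,120],[-0.35,0.09,0.05,0,0,0,120],[-0.35,0.09,0.05,0,0,0,120],[-0.35,0.09,0.05,0,0,0,120]]

```text
time_s: 17.9
tcp_pos: [0.5231, -0.2135, 0.0307]
tool_rot: [[-0.97, 0.241, -0.0], [0.241, 0.97, 0.0], [0.0, 0.0, -1.0]]
force: [-0.5, -0.1, -0.4]
grip_width: 0.0495
```

play_rows:
  increments:
    - [[0,0,1,0,0,0,120],[0,0,3,0,0,0,120],[0,0,6,0,0,0,120],[0,0,10,0,0,0,120],[0,0,14,0,0,0,120],[-2,0,18,0,0,0,120],[-3.5,0,22,0,0,0,120],[-3.5,0,22,0,0,0,120],[-3.5,0,22,0,0,0,120]]

```text
time_s: 18.8
tcp_pos: [0.4885, -0.2136, 0.2522]
tool_rot: [[-0.97, 0.242, 0.003], [0.242, 0.97, -0.001], [-0.003, 0.0, -1.0]]
force: [-0.0, -0.2, -0.7]
grip_width: 0.0496
```

Run:
```python
from h import *
st();c=robot.get_calibration("wrist");a=robot.grab_frame("wrist")[...,::-1]
cv2.imwrite("pics/w4c.png",cv2.resize(a[190:310,215:415],None,fx=4,fy=4,interpolation=cv2.INTER_CUBIC))
```

```text
t 18.8 tip_in 27.2 lat -9.0 under 238.7 mm F axial 0.05 lat -0.22 z -0.67 w 0.0496
yaw -13.99 [ 2.9e-03 -7.0e-04 -1.0e+00] M [-0.01  0.02 -0.04]
```

View pics/w4c.png

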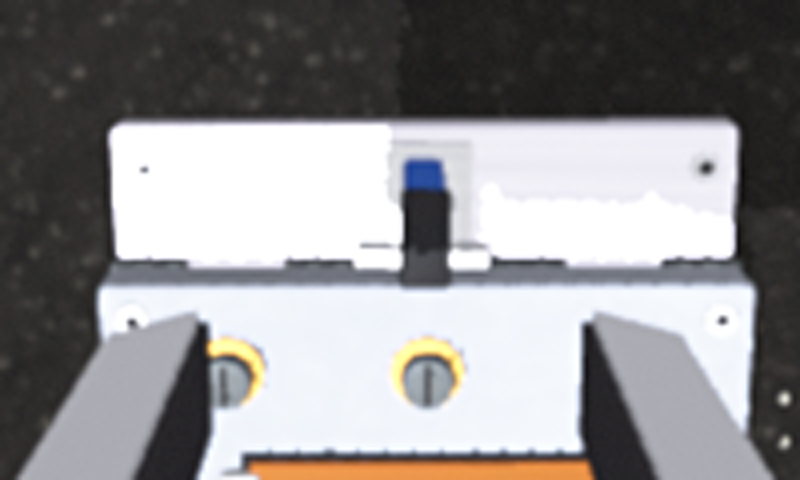

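The blade is still fully home in the middle gap, with its guard across the face at crop y≈258 and the gripper clear above it. Handing in.

```bash
python3 -c "
from station import robot
print(robot.hand_in())"
```

```text
the job is handed in; nothing more can be done
None
```

The blade is fully home in the middle gap, released, and handed in at about 19 s of the 54 s allowed.

- **Finding the gap:** I tried the middle gap first. The blade did not stop at 20 mm. It met the pad and then dragged at an even 3–5 N all the way in, which fits the snug gap. I did not try the other two gaps.
- **Seating check:** It came to a hard stop at about 12 N. My depth reading there was about 5 mm more than expected, probably because I gripped the blade about 5 mm forward of the grip's centre. I re-gripped about 4 mm further back and pushed again to about 9 N, and the blade did not move. In the wrist picture taken before that second push, the guard was flush with the front face to within about 1 mm.
- **One oddity:** When I re-gripped, the fingers stopped about 1 mm high with about 5 N of upward force. That disappeared when I let go.
- **Final state:** The last wrist picture shows the blade seated, and the gripper is clear with no contact force. I saw no sign that anything else on the bench had moved, though I did not measure the bystanders' positions.

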